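# Seat the board and re-pin the hold-down carriage

### The arm

A 6-joint arm with a two-finger parallel gripper is mounted at the origin on the work surface. World frame = base frame: x ahead of the robot, y to its left, z up, the work surface at z = 0. Lengths are in m, angles in degrees, forces in N, time in s.
With the tool pointing down it reaches from about 0.35 to 0.875 m from the base axis. Payload 15.5 kg.
Tool frame: the origin (TCP) lies at the very end of the fingers, on their centre line; the grasp point (between the pads) lies 19 mm behind it (arm.tcp_to_grasp is the z of the grasp point in the tool frame, in m); z points along the fingers, y is the line along which they close (so a half turn about z gives the same grasp; the last joint's range is limited). The gripper opens to 85 mm and grips with 20 to 120 N. Pads are 22 mm wide; open, the fingers measure 114 mm over their backs; the gripper's body (76 mm by 85 mm) begins 54 mm behind the grasp point. The pads swing forward as they close: fully open they stand 13 mm farther back than shut.
Start: joints at [-82.42, 28.281, 77.091, -0, 74.628, -5.472], TCP at [0.141, -0.609, 0.2] pointing down, gripper open.
Joint ranges: [-166.48, 166.48], [-47.26, 123.95], [12.59, 153.08], [-70.14, 250.14], [6.76, 159.57], [-176.63, 176.63]. Speed limits (degrees/s): [108.29, 108.29, 147.25, 172.46, 172.46, 172.46].

### API

Orientations are given as [roll, pitch, yaw] about the fixed x, y, z axes, in that order (R = Rz(yaw) Ry(pitch) Rx(roll)).
In Python, from bench import arm gives the robot as it stands. The module is installed in compiled form; this text tells all that it offers.
- The arm moves only by the tool arm_command, never from a script. Its argument "moves" is a list of rows, each an object with "xyz": the shift along the tool's x, y, z in units of 120 mm (1.0 is 120 mm), a list of three; "turn": the turn about the tool's z in units of 90 degrees (1.0 is 90 degrees); "fingers": the opening, from -1 (shut) to 1 (fully open). A call has 1 to 8 rows; each row is the pose to reach, as a shift and turn from the pose commanded when the call began, along the tool's axes at that moment; what a row does not reach only later rows make up. A row lasts 1/10 s, in which the tool goes at most 50 mm and 8.59 degrees, less where a joint would pass 70% of its speed; a pose out of reach is approached as far as the arm can. A call with a number of a shift or a turn outside -1 to 1 is refused whole. A call with a gripper value outside its range is refused whole. The fingers move at their own pace and stop on an object; the grip force is fixed at half the most. Time passes only in rows, so rows that repeat a pose let the fingers close. It gives the time, the measured TCP pose, the force, the opening and the grip force at its end, in the units of the state.
- arm.get_state(): the state, without advancing time (a new reading comes with each control period).
- arm.get_image(name): name is "side" or "top"; returns a dict with "pixels" (420x560x3 uint8, red, green, blue), "camera_matrix" (3x3 intrinsics, pixels), "dist" ([k1, k2, p1, p2, k3] as OpenCV has them; the pictures are not rectified), "R" (3x3) and "t" (3): a world point X has camera coordinates R X + t. Camera axes: x right, y down, z forward; pixel columns grow to the right and rows downward; lengths in m; the calibration is good to about 2 mm. A picture is of the moment at which its call begins. There is no depth.
- arm.job_done(): hands the job in; it is judged then, once.
Trained networks look in a picture, given as the dict that the camera call returned (one of the last four; its "shot" number tells which), for a name from the list of things; names that differ only in an ending like _2 or _b are one class to them, and where a whole thing is asked for, a point or a joint stands for the part that bears it (a point fixed in the world has none). Each returns a list of dicts, best first, with "confidence" (0 to 1); they miss things now and then, are a little off and sometimes report something else, mostly with a low value. They report only what shows in the picture. A call takes as long as a camera call.
- arm.trace(picture, query): "pixels" (420x560 bool, what is visible of it) and "box" ([left, top, right, bottom] in pixels, round what is visible of it).
- arm.pinpoint(picture, query): "xy" ([column, row] in pixels: a listed point, or the origin of a listed thing).
The state is a dict: "time_s": time; "q": joint angles; "joint_velocities": joint speeds; "tau": joint torques, N m; "ee_pos": TCP position; "ee_rot": TCP orientation; "ft_force": force on the tool from outside, world axes, zero at the start; "moment": the same for the moment, N m; "gripper_width": finger opening in m; "grasp_force": force on a finger pad.
Only numpy, scipy, OpenCV 4.12 (cv2) and the standard library are available. Lean on these libraries where they do the work, as an engineer would, in place of code of your own. Each camera call takes 0.05 s, during which the arm holds its last target. There are 200 camera calls.

### The job

On the board-holding fixture, first press the circuit board fully down into its nest. Then pull up the black lock knob of the carriage, slide the carriage to the next hole towards the board so that its lip covers the board's edge, and push the knob down until the pin is fully home in that hole. Finish while still holding the knob down with the gripper: do not let go, and leave the things lying around alone.

Things in the scene. Friction and masses are not known exactly. Their poses are not given: they have to be found in the camera images.
- fixture: Fixture screwed to the bench at any yaw: aluminium plate 100 x 290 (y) x 12 mm; origin at the centre of its underside, z up. -y end: black open nest, 78 x 108 mm, 28.5 mm high, for the board. +y end: steel rail 38 mm wide, top at z = 24 mm, along x = 0 from y = -28 to 134 mm, with holes 10 mm long in y at y = 0, 30, 60, 90 mm. The carriage starts pinned in the hole at y = 60.
- next_hole (a point): Mouth of the next hole towards the board, on the rail's top face (24 mm above the bench), where the pin must end; fixture y = +30 mm. It lies partly under the carriage.
- board_middle (a point): Centre of the top of the flat steel shield can (30 x 36 mm) in the middle of the green circuit board (60 x 90 mm, at fixture y = -82 mm): the place to press down. It is 32 mm above the bench when the board is seated, and 5 to 7 mm higher at the start. The board's own top face is 2.5 mm below this point.
- board (a joint): Height of the circuit board above fully seated, m: 0 = seated in its socket, 0.005 to 0.007 at the start. It moves straight down, stays where it is left, and takes about 6 N to push, against a rigid stop at 0. While it stands proud it blocks the carriage's lip.
- carriage (a joint): Travel of the carriage along the rail, m: 0 = the starting hole, grows towards the board (fixture -y), 0.030 = the next hole towards the board, 0.060 the one after, -0.030 the one behind; range -0.031 to 0.061. Aluminium block 64 wide x 50 mm long, top 45 mm above the bench. About 2 N of friction; it moves freely only while the pin is clear of the rail.
- plunger (a joint): Height of the lock pin above fully home, m: 0 = home (10 mm deep in a hole), 0.010 = its tip level with the rail's top (clear of the hole), 0.016 = highest. No spring: it stays where it is put and takes about 4 N to pull or push. Round-nosed pin of 8 mm diameter in 10 mm holes. Standing on the rail between holes it cannot go below 0.010.
- knob: Upright round black knob on top of the lock pin, 26 mm diameter, 34 mm tall; origin at the centre of its underside, 54 mm above the bench when the pin is home, 9 mm above the carriage's top (a 20 mm diameter collar fills the middle of that gap). It rises with the pin and travels with the carriage. Nothing near it is as high: it can be pinched from above at any yaw.
- lip_tip (a point): Middle of the far top edge of the carriage's steel hold-down lip, a plate 30 mm wide and 6 mm thick that reaches from the carriage towards the board; 39 mm above the bench; its underside is 3.5 mm above the seated board's own top face. At the start it is 8 mm short of the board's edge, 22 mm over it at the next hole.
- tub: Bystander: open clear plastic tub 70 x 90 x 30 mm, loose on the bench beside the fixture; origin centre of underside.
- screwdriver: Bystander: screwdriver 170 mm long, lying loose beside the fixture; origin on the bench under its middle.
- multimeter: Bystander: orange and black multimeter 160 x 85 x 45 mm lying on the bench to one side; origin centre of underside.
- handset: Bystander: dark handset 145 x 70 x 9 mm lying on the bench to one side; origin centre of underside.

How it is judged (in metres and radians):
On the way, in this order (a step that is already met when the one before it is completed fails the run):
1. the board is pressed down fully, the carriage still in its first hole (value of joint board below 0.0015 m and value of joint carriage below 0.004 m), for 0.1 s.
2. the lock pin is pulled out of the first hole (value of joint plunger above 0.008 m and value of joint carriage below 0.008 m).
3. the carriage is slid towards the board (value of joint carriage above 0.02 m), for 0.05 s.
At the end, for the whole second after the job is handed in: The board is seated (within 2 mm), the carriage is at the next hole (30 mm of travel, within 3 mm), the pin is home (within 2 mm), and the gripper's fingers still hold the knob (more than 2 N of contact) through the last second (value of joint each of board, plunger below 0.002 m and value of joint carriage between 0.027 and 0.033 m and contact force between the fingers and knob above 2 N); the arm keeps its last pose, push and grip.
It fails at once if the tub is disturbed (moved more than 25 mm) (distance of tub from where it was at the start of the episode above 0.025 m).
It fails at once if the screwdriver is disturbed (moved more than 25 mm) (distance of screwdriver from where it was at the start of the episode above 0.025 m).
It fails at once if the multimeter is disturbed (moved more than 25 mm) (distance of multimeter from where it was at the start of the episode above 0.025 m).
It fails at once if the handset is disturbed (moved more than 25 mm) (distance of handset from where it was at the start of the episode above 0.025 m).
It also fails if it takes over 43 s, if anything falls off the work surface, if the arm or the gripper's body presses on something with over 40 N, if the wrist force passes 120 N, or if a joint passes its speed limit or range.

## Working session

There is one attempt and no reset: what is moved stays moved. The work goes in short steps, Python scripts to look and compute and a tool call to move; the robot and the scene stay as the last step left them, time stands still between calls to the robot, and variables do not carry over. Pictures are saved under pics/ and viewed, at most 10 in all, crops included, and the job is handed in when it is done.

Besides the shell and the picture viewer there is one more tool, called after "Emit:" as name([rows], argument=value, ...), one row to a line, values as JSON. arm_command: Moves the arm, as the interface text tells. Shifts and turns lie within -1 to 1; 1 stands for 120 mm of shift or 90 degrees of turn. Its arguments: {"type":"object","properties":{"moves":{"type":"array"}},"required":["moves"]}

```bash
mkdir -p pics
cat > h.py <<'E'
import numpy as np, cv2
from bench import arm
def tri(ims, pts):
    A=[];b=[]
    for im,p in zip(ims,pts):
        u=cv2.undistortPoints(np.array([[p]],float),np.array(im["camera_matrix"]),np.array(im["dist"]))[0,0]
        R=np.array(im["R"]);t=np.array(im["t"]).ravel()
        for k in (0,1):
            A.append(R[k]-u[k]*R[2]); b.append(u[k]*t[2]-t[k])
    s=np.linalg.lstsq(np.array(A),np.array(b),rcond=None)
    return s[0],s[1]
def ray(im,p,z):
    u=cv2.undistortPoints(np.array([[p]],float),np.array(im["camera_matrix"]),np.array(im["dist"]))[0,0]
    R=np.array(im["R"]);t=np.array(im["t"]).ravel()
    c=-R.T@t; d=R.T@np.array([u[0],u[1],1]); return c+d*(z-c[2])/d[2]
E
cat > m.py <<'E'
from h import *
import sys
T=arm.get_image("top");S=arm.get_image("side")
for n,i in (("top",T),("side",S)): cv2.imwrite(f"pics/{n}{sys.argv[1]}.png",i["pixels"][:,:,::-1])
Z=dict(knob=.054,board_middle=.038,lip_tip=.039,next_hole=.024,fixture=0,tub=0,screwdriver=0,multimeter=0,handset=0)
for q,z in Z.items():
    a=arm.pinpoint(T,q);b=arm.pinpoint(S,q)
    print(q,[(np.round(x["xy"],1).tolist(),round(x["confidence"],2)) for x in a[:2]],[(np.round(x["xy"],1).tolist(),round(x["confidence"],2)) for x in b[:2]])
    if a: print("   top@z",ray(T,a[0]["xy"],z).round(4))
    if b: print("   side@z",ray(S,b[0]["xy"],z).round(4))
    if a and b: print("   tri",tri([T,S],[a[0]["xy"],b[0]["xy"]])[0].round(4))
s=arm.get_state();print(s["time_s"],s["ee_pos"],s["ee_rot"],s["gripper_width"],s["ft_force"])
E
python3 m.py 0
```

```text
knob [] [([273.9, 208.9], 0.74), ([339.7, 146.5], 0.46)]
   side@z [0.5807 0.0176 0.054 ]
board_middle [] [([308.3, 185.8], 0.95)]
   side@z [ 0.5406 -0.1249  0.038 ]
lip_tip [([312.2, 203.7], 0.9)] [([295.7, 194.4], 0.8)]
   top@z [ 0.5552 -0.0645  0.039 ]
   side@z [ 0.5585 -0.0755  0.039 ]
   tri [ 0.5545 -0.0641  0.0475]
next_hole [([291.4, 197.6], 0.75)] [([281.7, 211.8], 0.96)]
   top@z [ 0.5727 -0.0101  0.024 ]
   side@z [ 0.5735 -0.0142  0.024 ]
   tri [ 0.5721 -0.0102  0.0273]
fixture [([299.5, 197.3], 0.63)] [([289.7, 213.7], 0.95)]
   top@z [ 0.5764 -0.0318  0.    ]
   side@z [ 0.5629 -0.0426  0.    ]
   tri [ 0.568  -0.0337  0.0065]
tub [([316.9, 152.0], 0.91)] [([251.0, 196.0], 0.71), ([274.5, 211.1], 0.6)]
   top@z [ 0.7003 -0.0786  0.    ]
   side@z [ 0.6873 -0.0802  0.    ]
   tri [ 0.6944 -0.0807 -0.0009]
screwdriver [([306.3, 240.1], 0.79)] [([326.1, 224.0], 0.69), ([342.9, 148.8], 0.6)]
   top@z [ 0.4616 -0.0503  0.    ]
   side@z [ 0.4651 -0.0341  0.    ]
   tri [ 0.4653 -0.05   -0.0129]
multimeter [([142.4, 197.1], 0.95)] [([195.0, 363.0], 0.87)]
   top@z [0.5751 0.3929 0.    ]
   side@z [0.5755 0.4052 0.    ]
   tri [ 0.5791  0.3982 -0.0138]
handset [([446.8, 219.6], 0.74)] [([340.9, 145.5], 0.93), ([306.8, 183.5], 0.6)]
   top@z [ 0.5182 -0.4247  0.    ]
   side@z [ 0.5266 -0.4418  0.    ]
   tri [ 0.5199 -0.4209  0.0114]
1.0 [ 0.1411508  -0.60884678  0.20007386] [-1.79998978e+02  7.27398502e-06  1.30523574e+01] 0.08562850415887187 [ 0.22261275  0.31581125 -0.74383668]
```

Run:
```python
import cv2,numpy as np
a=cv2.imread("pics/top0.png")[130:270,210:400];b=cv2.imread("pics/side0.png")[140:280,210:400]
cv2.imwrite("pics/c0.png",np.vstack([cv2.resize(a,None,fx=2.1,fy=2.1,interpolation=2),cv2.resize(b,None,fx=2.1,fy=2.1,interpolation=2)]))
cv2.imwrite("pics/c1.png",cv2.resize(a,(760,560),interpolation=2))
cv2.imwrite("pics/c2.png",cv2.resize(b,(760,560),interpolation=2))
```

```text
(no output)
```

View pics/c1.png

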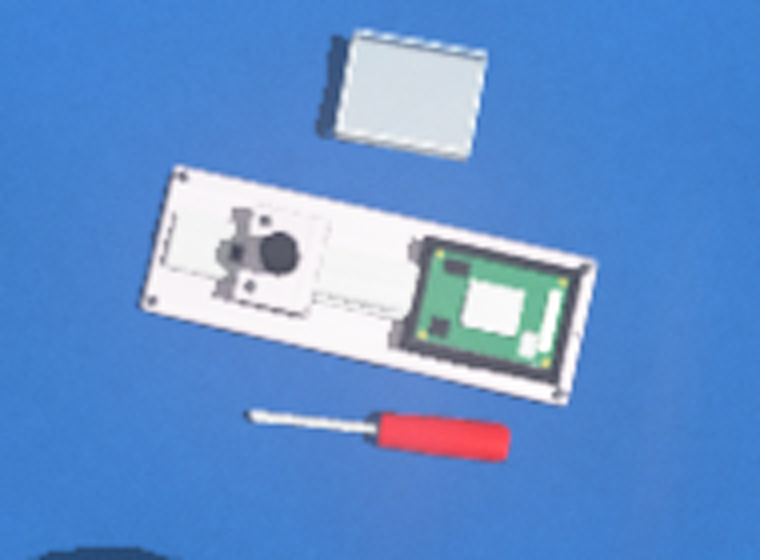

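View pics/c2.png

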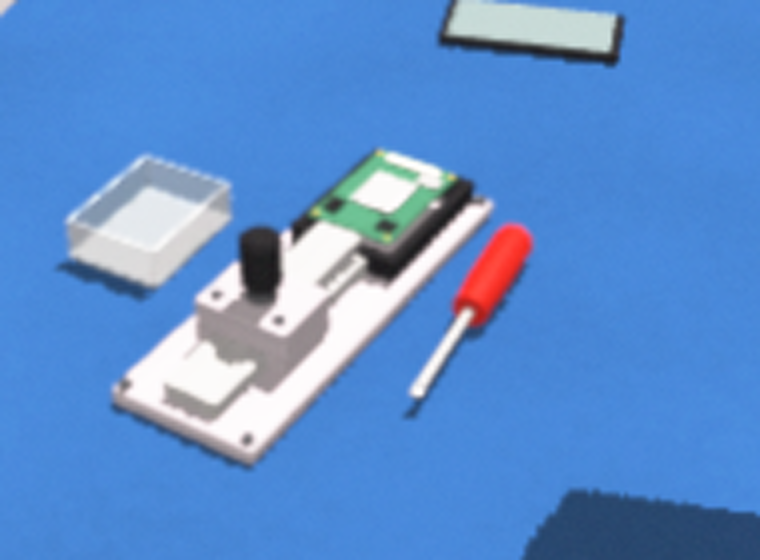

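The top crop shows the plate with corners at about (180,168), (597,262), (567,404) and (143,308). The knob top is at (281,254) and the shield can at (495,306). In the side crop the knob top is at (260,236) and the can at (384,189). The tub and screwdriver lie on either side of the fixture.

Run:
```python
from h import *
T=arm.get_image("top");S=arm.get_image("side")
f=lambda p,o:[(p[0]+.5)/4-.5+o[0],(p[1]+.5)/4-.5+o[1]]
t=lambda p:f(p,(210,130)); s=lambda p:f(p,(210,140))
C=np.array([ray(T,t(p),.012)[:2] for p in [(180,168),(597,262),(567,404),(143,308)]])
print(C, C.mean(0)); 
d=(C[1]+C[2]-C[0]-C[3])/2; print("len",np.linalg.norm(d),"w",np.linalg.norm(C[0]-C[3]+C[1]-C[2])/2)
print("minus-y dir yaw",np.degrees(np.arctan2(d[1],d[0])),"fix yaw",np.degrees(np.arctan2(d[1],d[0]))+90)
u=d/np.linalg.norm(d); c=C.mean(0); print("pred knob",c-u*.06,"board",c+u*.082, "lip(y)",c+u*0.029)
for n,a,b,z in (("knobtop",(281,254),(260,236),.088),("can",(495,306),(384,189),.038)):
    print(n,ray(T,t(a),z),ray(S,s(b),z),tri([T,S],[t(a),s(b)]))
for n in ("knob","board","carriage","fixture"):
  for i,k in ((T,"T"),(S,"S")):
    r=arm.trace(i,n); print(n,k,[(x["box"],round(x["confidence"],2),np.argwhere(x["pixels"]).mean(0)[::-1].round(1)) for x in r[:1]])
```

```text
[[ 0.64381083  0.08889803]
 [ 0.5814875  -0.18965415]
 [ 0.48688311 -0.16906107]
 [ 0.54934417  0.11244071]] [ 0.5653814  -0.03934412]
len 0.2868935312724053 w 0.09707705985244403
minus-y dir yaw -102.56077536198576 fix yaw -12.560775361985762
pred knob [0.57842991 0.01921983] board [ 0.54754845 -0.11938152] lip(y) [ 0.55907463 -0.06765003]
knobtop [0.57650111 0.01876494 0.088     ] [0.57626392 0.02221407 0.088     ] (array([0.57719254, 0.01894582, 0.08548737]), array([3.08510743e-07]))
can [ 0.54917717 -0.11967078  0.038     ] [ 0.54561553 -0.11776081  0.038     ] (array([ 0.54789701, -0.1201633 ,  0.03616733]), array([4.48249555e-06]))
knob T [([277.9, 187.0, 286.2, 200.1], 0.56, array([279.7, 193.1]))]
knob S [([270.1, 200.8, 280.4, 214.8], 0.53, array([274.7, 205.3]))]
board T [([316.3, 192.4, 350.9, 219.7], 0.73, array([332.8, 207.1]))]
board S [([289.5, 176.0, 323.8, 203.7], 0.77, array([305.1, 188.8]))]
carriage T [([270.0, 181.1, 315.1, 210.7], 0.57, array([287.7, 196.8]))]
carriage S [([321.4, 141.1, 367.9, 159.1], 0.67, array([342.3, 147. ]))]
fixture T [([244.3, 170.9, 359.3, 234.9], 0.82, array([302.3, 201.3]))]
fixture S [([240.9, 177.3, 334.1, 255.5], 0.79, array([285.4, 216.1]))]
```

Emit:
arm_command([
  {"xyz":[0.4,-0.3,0],"turn":0,"fingers":-1},
  {"xyz":[0.75,-0.57,0],"turn":0,"fingers":-1},
  {"xyz":[1,-0.76,0],"turn":0,"fingers":-1},
  {"xyz":[1,-0.76,0],"turn":0,"fingers":-1},
])

```text
time_s: 1.9
ee_pos: [0.2402, -0.4885, 0.2002]
ee_rot: [-179.9, -0.0, 13.3]
ft_force: [0.2, -0.1, -0.4]
gripper_width: 0.0286
grasp_force: 0.0
```

Emit:
arm_command([
  {"xyz":[0.4,-0.3,0],"turn":0,"fingers":-1},
  {"xyz":[0.75,-0.57,0],"turn":0,"fingers":-1},
  {"xyz":[1,-0.76,0],"turn":0,"fingers":-1},
  {"xyz":[1,-0.76,0],"turn":0,"fingers":-1},
])

```text
time_s: 2.3
ee_pos: [0.3364, -0.3729, 0.2002]
ee_rot: [-179.9, -0.0, 13.3]
ft_force: [0.1, 0.3, 0.4]
gripper_width: 0.0002
grasp_force: 0.0
```

Emit:
arm_command([
  {"xyz":[0.4,-0.3,0],"turn":0,"fingers":-1},
  {"xyz":[0.75,-0.57,0],"turn":0,"fingers":-1},
  {"xyz":[1,-0.76,0],"turn":0,"fingers":-1},
  {"xyz":[1,-0.76,0],"turn":0,"fingers":-1},
])

```text
time_s: 2.7
ee_pos: [0.4328, -0.2575, 0.2002]
ee_rot: [-180.0, -0.1, 13.3]
ft_force: [0.5, -1.1, 0.6]
gripper_width: 0.0001
grasp_force: 0.0
```

Emit:
arm_command([
  {"xyz":[0.4,-0.3,0],"turn":0.09,"fingers":-1},
  {"xyz":[0.75,-0.57,0],"turn":0.18,"fingers":-1},
  {"xyz":[1,-0.76,0],"turn":0.284,"fingers":-1},
  {"xyz":[1,-0.76,0],"turn":0.284,"fingers":-1},
  {"xyz":[1,-0.76,0],"turn":0.284,"fingers":-1},
])

```text
time_s: 3.2
ee_pos: [0.5278, -0.1439, 0.2]
ee_rot: [-180.0, -0.0, -12.5]
ft_force: [-0.6, 0.1, -0.0]
gripper_width: 0.0002
grasp_force: 0.0
```

Emit:
arm_command([
  {"xyz":[0.116,-0.234,0.3],"turn":0,"fingers":-1},
  {"xyz":[0.116,-0.234,0.7],"turn":0,"fingers":-1},
  {"xyz":[0.116,-0.234,1.0],"turn":0,"fingers":-1},
  {"xyz":[0.116,-0.234,1.0],"turn":0,"fingers":-1},
  {"xyz":[0.116,-0.234,1.0],"turn":0,"fingers":-1},
])

```text
time_s: 3.7
ee_pos: [0.5459, -0.1217, 0.0807]
ee_rot: [180.0, 0.0, -12.5]
ft_force: [-0.5, -0.3, 0.9]
gripper_width: 0.0001
grasp_force: 0.0
```

Run:
```python
from h import *
T=arm.get_image("top");S=arm.get_image("side")
a=T["pixels"][130:270,210:400,::-1];b=S["pixels"][120:260,210:400,::-1]
cv2.imwrite("pics/d1.png",np.hstack([cv2.resize(x,None,fx=2.1,fy=2.1,interpolation=2) for x in (a,b)]))
print(arm.get_state()["ee_pos"])
```

```text
[ 0.54711764 -0.12178198  0.08212548]
```

View pics/d1.png

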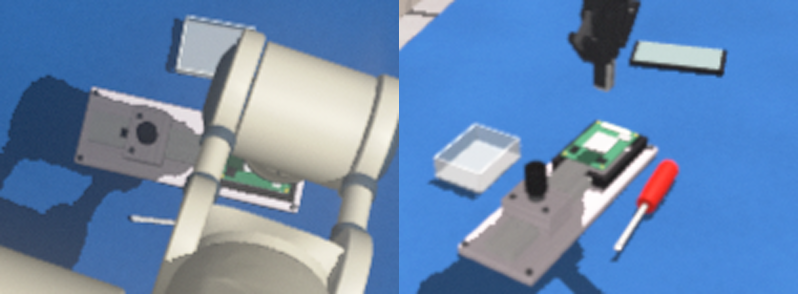

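The picture shows the closed fingertips (right panel, about (604,88)) straight above the can (597,140). I'll press now.

Emit:
arm_command([
  {"xyz":[0,-0.01,0.2],"turn":0,"fingers":-1},
  {"xyz":[0,-0.01,0.33],"turn":0,"fingers":-1},
  {"xyz":[0,-0.01,0.36],"turn":0,"fingers":-1},
  {"xyz":[0,-0.01,0.38],"turn":0,"fingers":-1},
  {"xyz":[0,-0.01,0.395],"turn":0,"fingers":-1},
  {"xyz":[0,-0.01,0.395],"turn":0,"fingers":-1},
])

```text
time_s: 4.4
ee_pos: [0.5468, -0.1197, 0.0335]
ee_rot: [180.0, -0.1, -12.5]
ft_force: [-1.2, -0.3, 0.3]
gripper_width: 0.0002
grasp_force: 0.0
```

Emit:
arm_command([
  {"xyz":[0,0,0.01],"turn":0,"fingers":-1},
  {"xyz":[0,0,0.02],"turn":0,"fingers":-1},
  {"xyz":[0,0,0.02],"turn":0,"fingers":-1},
])

```text
time_s: 4.7
ee_pos: [0.5463, -0.1195, 0.0303]
ee_rot: [-180.0, -0.0, -12.5]
ft_force: [-0.6, -0.2, 0.5]
gripper_width: -0.0003
grasp_force: 0.0
```

Emit:
arm_command([
  {"xyz":[0,0,0.01],"turn":0,"fingers":-1},
  {"xyz":[0,0,0.01],"turn":0,"fingers":-1},
])

```text
time_s: 4.9
ee_pos: [0.5462, -0.1195, 0.029]
ee_rot: [-180.0, 0.0, -12.5]
ft_force: [0.7, -1.0, -0.3]
gripper_width: 0.0001
grasp_force: 0.0
```

No force at z = 0.029, so I'll look before pressing further.

Run:
```python
from h import *
S=arm.get_image("side")
b=S["pixels"][120:260,210:400,::-1]
cv2.imwrite("pics/d2.png",cv2.resize(b,(760,560),interpolation=2))
s=arm.get_state();print(s["ee_pos"],s["ft_force"],s["tau"])
R=np.array(S["R"]);t=np.array(S["t"]).ravel()
p=cv2.projectPoints(np.array([[s["ee_pos"]]]),cv2.Rodrigues(R)[0],t,np.array(S["camera_matrix"]),np.array(S["dist"]))[0]
print(p,(p-[210,120])*4)
```

```text
[ 0.54624297 -0.11945854  0.02900751] [ 0.62207545 -0.49543819  0.50648849] [ 1.09576609e-03 -8.48169065e+01 -2.33666539e+01  1.11655258e-04
 -3.29076662e-02 -2.31681643e-04]
[[[305.51224095 189.32308938]]] [[[382.0489638  277.29235751]]]
```

View pics/d2.png

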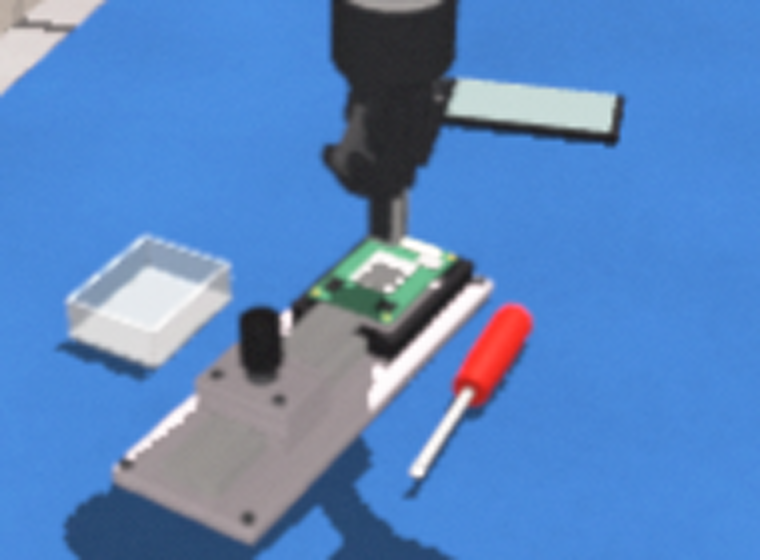

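The side view shows the fingertip at crop (388,242), but the reported TCP projects to row 277. The real tips are therefore about 15–20 mm higher than reported, with their shadow on the can at (380,275). I'll lower in small steps and watch the force.

Emit:
arm_command([
  {"xyz":[0,0,0.02],"turn":0,"fingers":-1},
  {"xyz":[0,0,0.04],"turn":0,"fingers":-1},
  {"xyz":[0,0,0.05],"turn":0,"fingers":-1},
  {"xyz":[0,0,0.05],"turn":0,"fingers":-1},
])

```text
time_s: 5.35
ee_pos: [0.5461, -0.1195, 0.0228]
ee_rot: [-180.0, 0.0, -12.5]
ft_force: [0.2, 0.1, -0.0]
gripper_width: -0.0002
grasp_force: 0.0
```

Run:
```python
from h import *
S=arm.get_image("side")
s=arm.get_state();print(s["ee_pos"],s["ft_force"],s["q"],s["gripper_width"])
R=np.array(S["R"]);t=np.array(S["t"]).ravel()
for z in (0,.01,.02,.03):
  print(z,cv2.projectPoints(np.array([[s["ee_pos"]+np.array([0,0,z])]]),cv2.Rodrigues(R)[0],t,np.array(S["camera_matrix"]),np.array(S["dist"]))[0])
print(-R.T@t)
b=S["pixels"][150:220,260:355,::-1]
cv2.imwrite("pics/d3.png",cv2.resize(b,(760,560),interpolation=2))
```

```text
[ 0.54621217 -0.11947931  0.02294544] [ 0.30132819 -0.36797765  0.27333525] [-1.84582269e+01  3.63820987e+01  9.64014006e+01  1.12911173e-03
  4.72323181e+01  8.40515262e+01] 3.1957105563813664e-05
0 [[[305.47047314 191.21706234]]]
0.01 [[[305.56194195 188.08238583]]]
0.02 [[[305.6541635  184.91139158]]]
0.03 [[[305.7471415 181.7035745]]]
[0.30149494 0.68824605 0.60832191]
```

View pics/d3.png

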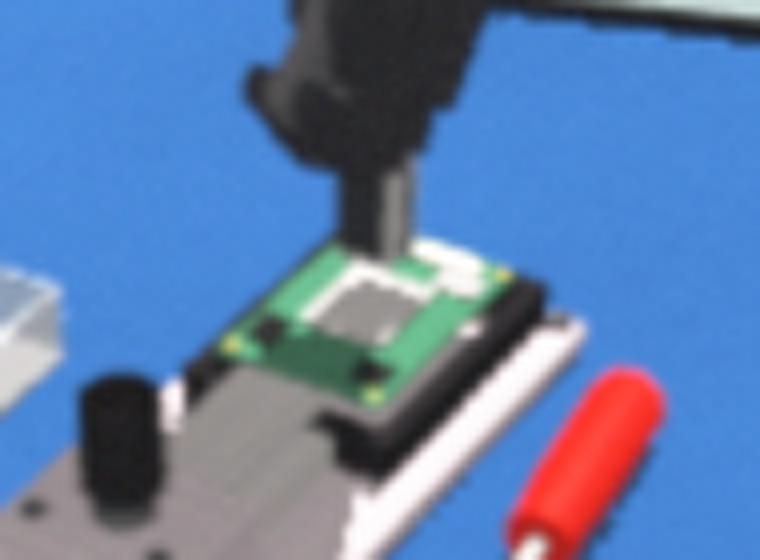

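Run:
```python
from h import *
ims={"top":arm.get_image("top"),"side":arm.get_image("side")}
P=np.array([[0.1411508,-0.60884678,0.20007386]])
o=[]
for n,S in ims.items():
  a=cv2.imread(f"pics/{n}0.png")
  p=cv2.projectPoints(P,cv2.Rodrigues(np.array(S["R"]))[0],np.array(S["t"]).ravel(),np.array(S["camera_matrix"]),np.array(S["dist"]))[0].ravel()
  q=cv2.projectPoints(P+[0,0,.03],cv2.Rodrigues(np.array(S["R"]))[0],np.array(S["t"]).ravel(),np.array(S["camera_matrix"]),np.array(S["dist"]))[0].ravel()
  print(n,p,q)
  x,y=int(np.clip(p[0],60,500)),int(np.clip(p[1],80,340))
  c=cv2.resize(a[y-80:y+80,x-60:x+60],None,fx=3,fy=3,interpolation=2)
  cv2.circle(c,(int((p[0]-x+60)*3),int((p[1]-y+80)*3)),3,(0,0,255),1); o.append(c)
cv2.imwrite("pics/e.png",np.hstack(o))
```

```text
top [562.60699476 384.57605462] [570.01906101 388.09586978]
side [477.80079119  85.64645004] [480.21354433  76.30877655]
```

View pics/e.png

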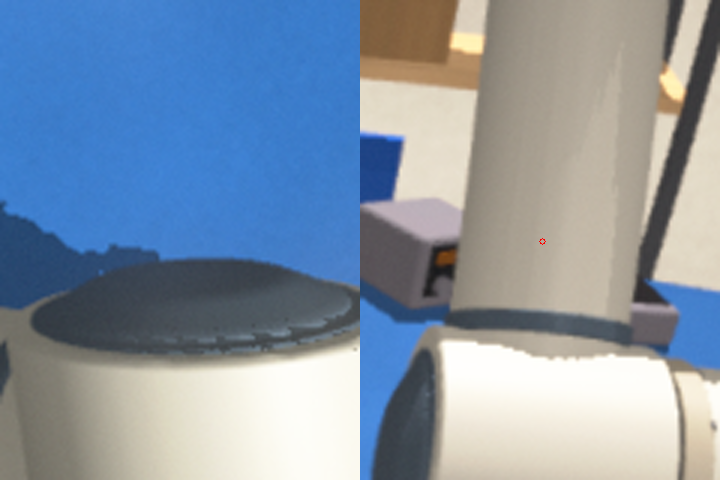

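The start pictures don't show the fingers in either view, so they don't help. I'll keep lowering gently until I feel contact.

Emit:
arm_command([
  {"xyz":[0,0,0.02],"turn":0,"fingers":-1},
  {"xyz":[0,0,0.04],"turn":0,"fingers":-1},
  {"xyz":[0,0,0.06],"turn":0,"fingers":-1},
  {"xyz":[0,0,0.06],"turn":0,"fingers":-1},
])

```text
time_s: 5.9
ee_pos: [0.5461, -0.1194, 0.0155]
ee_rot: [-180.0, 0.0, -12.5]
ft_force: [-0.1, -0.4, 0.1]
gripper_width: -0.0
grasp_force: 0.0
```

Run:
```python
from h import *
S=arm.get_image("side")
s=arm.get_state();print(s["ee_pos"],s["ft_force"],s["tau"])
b=S["pixels"][130:220,250:370,::-1]
cv2.imwrite("pics/f1.png",cv2.resize(b,None,fx=6,fy=6,interpolation=2))
T=arm.get_image("top")
for n in("board","knob"): print(n,[(x["box"],x["confidence"]) for x in arm.trace(S,n)[:1]])
```

```text
[ 0.54613509 -0.11947735  0.01564359] [ 1.88661883  0.75131374 -0.31873809] [-9.24190390e-03 -8.51592350e+01 -2.21285784e+01 -1.98442212e-04
 -7.82275479e-02  2.06620240e-05]
board [([285.2, 179.3, 322.0, 201.5], 0.86)]
knob [([271.2, 196.3, 278.4, 213.8], 0.68)]
```

View pics/f1.png

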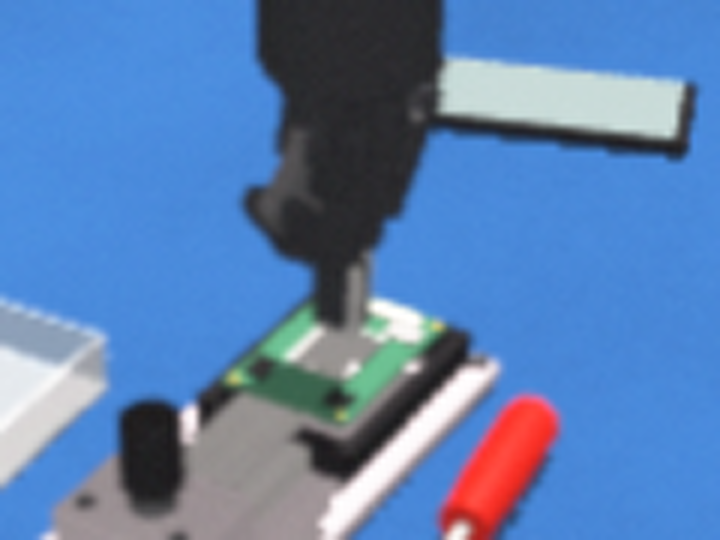

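The tip is now at crop (345,330), just above the can. The offset is still about 27 mm, so contact should come near reported z ≈ 0.011.

Emit:
arm_command([
  {"xyz":[0,0,0.02],"turn":0,"fingers":-1},
  {"xyz":[0,0,0.04],"turn":0,"fingers":-1},
  {"xyz":[0,0,0.04],"turn":0,"fingers":-1},
])

```text
time_s: 6.4
ee_pos: [0.5461, -0.1195, 0.0107]
ee_rot: [-180.0, 0.0, -12.5]
ft_force: [0.2, -0.6, 0.2]
gripper_width: -0.0001
grasp_force: 0.0
```

Emit:
arm_command([
  {"xyz":[0,0,0.01],"turn":0,"fingers":-1},
  {"xyz":[0,0,0.02],"turn":0,"fingers":-1},
])

```text
time_s: 6.6
ee_pos: [0.5463, -0.1195, 0.0086]
ee_rot: [-180.0, -0.0, -12.5]
ft_force: [-0.8, -0.3, -0.3]
gripper_width: -0.0001
grasp_force: 0.0
```

Emit:
arm_command([
  {"xyz":[0,0,0.01],"turn":0,"fingers":-1},
  {"xyz":[0,0,0.02],"turn":0,"fingers":-1},
])

```text
time_s: 6.8
ee_pos: [0.5463, -0.1195, 0.0062]
ee_rot: [-180.0, 0.0, -12.5]
ft_force: [0.4, -1.4, -0.4]
gripper_width: -0.0003
grasp_force: 0.0
```

Emit:
arm_command([
  {"xyz":[0,0,0.01],"turn":0,"fingers":-1},
  {"xyz":[0,0,0.02],"turn":0,"fingers":-1},
])

```text
time_s: 7.0
ee_pos: [0.5463, -0.1195, 0.004]
ee_rot: [180.0, -0.0, -12.5]
ft_force: [-1.4, 0.3, 4.9]
gripper_width: 0.0004
grasp_force: 2.9
```

Emit:
arm_command([
  {"xyz":[0,0,0.015],"turn":0,"fingers":-1},
  {"xyz":[0,0,0.03],"turn":0,"fingers":-1},
  {"xyz":[0,0,0.03],"turn":0,"fingers":-1},
])

```text
time_s: 7.3
ee_pos: [0.5463, -0.1195, 0.0007]
ee_rot: [180.0, -0.0, -12.5]
ft_force: [-2.2, 1.0, 10.3]
gripper_width: 0.0
grasp_force: 5.0
```

Emit:
arm_command([
  {"xyz":[0,0,0.01],"turn":0,"fingers":-1},
  {"xyz":[0,0,0.01],"turn":0,"fingers":-1},
])

```text
time_s: 7.5
ee_pos: [0.5465, -0.1196, 0.0005]
ee_rot: [180.0, -0.1, -12.5]
ft_force: [-7.9, 2.3, 32.1]
gripper_width: -0.0001
grasp_force: 16.0
```

The board hit a rigid stop at 32 N after about 5 mm of travel, so it is seated. The real fingertips are about 31.5 mm above the reported TCP. I'll lift, open the fingers and move over the knob.

Emit:
arm_command([
  {"xyz":[0,0,-0.1],"turn":0,"fingers":-1},
  {"xyz":[0,0,-0.45],"turn":0,"fingers":-1},
  {"xyz":[0,0,-0.85],"turn":0,"fingers":0},
  {"xyz":[0,-0.4,-0.85],"turn":0,"fingers":0.6},
  {"xyz":[0,-0.8,-0.85],"turn":0,"fingers":0.6},
  {"xyz":[0,-1,-0.85],"turn":0,"fingers":0.6},
  {"xyz":[0,-1,-0.85],"turn":0,"fingers":0.6},
])

```text
time_s: 8.2
ee_pos: [0.5727, 0.0006, 0.1013]
ee_rot: [-180.0, -0.0, -12.3]
ft_force: [0.0, -0.3, 0.1]
gripper_width: 0.068
grasp_force: 0.0
```

Emit:
arm_command([
  {"xyz":[0,-0.18,0],"turn":0,"fingers":0.6},
  {"xyz":[0,-0.18,0.2],"turn":0,"fingers":0.6},
  {"xyz":[0,-0.18,0.2],"turn":0,"fingers":0.6},
])

```text
time_s: 8.5
ee_pos: [0.5754, 0.0186, 0.0751]
ee_rot: [180.0, 0.2, -12.5]
ft_force: [-0.6, 0.3, -0.0]
gripper_width: 0.0684
grasp_force: 0.0
```

Run:
```python
from h import *
S=arm.get_image("side");T=arm.get_image("top")
s=arm.get_state();print(s["ee_pos"],s["ee_rot"],s["gripper_width"])
b=S["pixels"][120:260,210:350,::-1]; a=T["pixels"][130:270,210:350,::-1]
cv2.imwrite("pics/g1.png",np.hstack([cv2.resize(x,None,fx=2.8,fy=2.8,interpolation=2) for x in(a,b)]))
for n in ("knob","board","carriage"):
  for i in (T,S): print(n,[(np.round(x["box"],1),round(x["confidence"],2)) for x in arm.trace(i,n)[:1]])
for n in ("board_middle","knob"):
  for i in (T,S): print(n,[(x["xy"],round(x["confidence"],2)) for x in arm.pinpoint(i,n)[:1]])
```

```text
[0.57651582 0.01813233 0.07708943] [ 1.79981463e+02  7.11869629e-02 -1.25320415e+01] 0.06811402203481609
knob []
knob [(array([268.9, 197.5, 277.7, 213.2]), 0.63)]
board [(array([314.5, 192.6, 353. , 222.2]), 0.7)]
board [(array([290.3, 180.8, 324.1, 202.7]), 0.95)]
carriage [(array([268.5, 198.8, 301.2, 209. ]), 0.72)]
carriage [(array([137.6, 325.4, 242. , 391.9]), 0.64)]
board_middle [([331.6, 206.4], 0.9)]
board_middle [([306.6, 188.3], 0.61)]
knob []
knob [([274.4, 210.7], 0.7)]
```

View pics/g1.png

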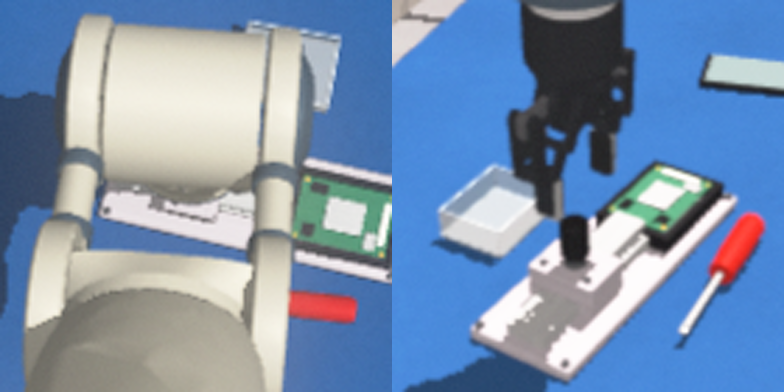

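The board's can has dropped about 2 px in the side view, so the board is seated. The fingertips, at (548,215) and (602,172), straddle the knob top at (574,218) and are centred over it. I'll descend and pinch.

Emit:
arm_command([
  {"xyz":[0,-0.01,0.15],"turn":0,"fingers":0.6},
  {"xyz":[0,-0.01,0.35],"turn":0,"fingers":0.6},
  {"xyz":[0,-0.01,0.47],"turn":0,"fingers":0.6},
  {"xyz":[0,-0.01,0.47],"turn":0,"fingers":0.6},
  {"xyz":[0,-0.01,0.47],"turn":0,"fingers":0.6},
])

```text
time_s: 9.6
ee_pos: [0.5773, 0.0199, 0.021]
ee_rot: [180.0, 0.0, -12.5]
ft_force: [0.7, -0.1, 0.2]
gripper_width: 0.0682
grasp_force: 0.0
```

Emit:
arm_command([
  {"xyz":[0,0,0],"turn":0,"fingers":0},
  {"xyz":[0,0,0],"turn":0,"fingers":-0.5},
  {"xyz":[0,0,0],"turn":0,"fingers":-1},
  {"xyz":[0,0,0],"turn":0,"fingers":-1},
  {"xyz":[0,0,0],"turn":0,"fingers":-1},
  {"xyz":[0,0,0],"turn":0,"fingers":-1},
])

```text
time_s: 10.2
ee_pos: [0.5778, 0.0203, 0.0215]
ee_rot: [-180.0, -0.1, -12.5]
ft_force: [0.6, 4.9, 8.6]
gripper_width: 0.0243
grasp_force: 58.4
```

Run:
```python
from h import *
S=arm.get_image("side")
s=arm.get_state();print(s["ee_pos"],s["ft_force"],s["gripper_width"],s["grasp_force"])
b=S["pixels"][150:250,220:340,::-1]
cv2.imwrite("pics/k1.png",cv2.resize(b,None,fx=6,fy=6,interpolation=2))
```

```text
[0.57781679 0.02031101 0.02153517] [-0.23532627  5.03228476  8.01845139] 0.024712240526715907 58.35803180001676
```

View pics/k1.png

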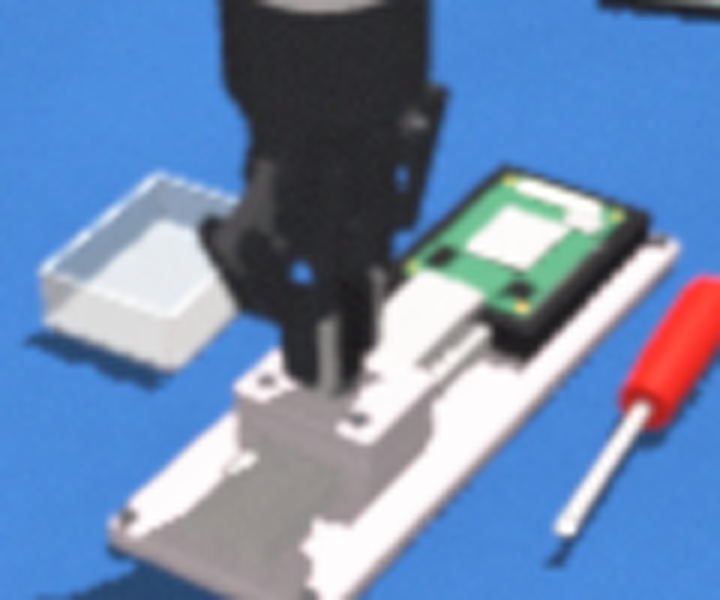

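The fingers hold the knob with 58 N of grip. Now I'll pull it up.

Emit:
arm_command([
  {"xyz":[0,0,-0.03],"turn":0,"fingers":-1},
  {"xyz":[0,0,-0.06],"turn":0,"fingers":-1},
  {"xyz":[0,0,-0.09],"turn":0,"fingers":-1},
  {"xyz":[0,0,-0.11],"turn":0,"fingers":-1},
  {"xyz":[0,0,-0.11],"turn":0,"fingers":-1},
  {"xyz":[0,0,-0.11],"turn":0,"fingers":-1},
])

```text
time_s: 10.85
ee_pos: [0.5775, 0.0199, 0.0342]
ee_rot: [-180.0, -0.0, -12.5]
ft_force: [2.1, 1.1, 3.0]
gripper_width: 0.0243
grasp_force: 60.2
```

Emit:
arm_command([
  {"xyz":[0,0.015,0],"turn":0,"fingers":-1},
  {"xyz":[0,0.03,0],"turn":0,"fingers":-1},
  {"xyz":[0,0.04,0],"turn":0,"fingers":-1},
  {"xyz":[0,0.04,0],"turn":0,"fingers":-1},
])

```text
time_s: 11.25
ee_pos: [0.5763, 0.0149, 0.0339]
ee_rot: [180.0, -0.0, -12.5]
ft_force: [2.5, 0.5, 3.0]
gripper_width: 0.0241
grasp_force: 60.3
```

Emit:
arm_command([
  {"xyz":[0,0.06,0],"turn":0,"fingers":-1},
  {"xyz":[0,0.13,0],"turn":0,"fingers":-1},
  {"xyz":[0,0.19,0],"turn":0,"fingers":-1},
  {"xyz":[0,0.207,0],"turn":0,"fingers":-1},
  {"xyz":[0,0.207,0],"turn":0,"fingers":-1},
  {"xyz":[0,0.207,0],"turn":0,"fingers":-1},
])

```text
time_s: 11.85
ee_pos: [0.5708, -0.0094, 0.0339]
ee_rot: [180.0, -0.0, -12.5]
ft_force: [2.8, -2.6, 2.6]
gripper_width: 0.0247
grasp_force: 60.3
```

Run:
```python
from h import *
S=arm.get_image("side")
s=arm.get_state();e=np.array(s["ee_pos"]);print(e,s["ft_force"],s["gripper_width"],s["grasp_force"])
y=np.radians(-12.53);d=e-[.5778,.0203,.0215]; print("along rail",d[:2]@[np.sin(y),-np.cos(y)],"across",d[:2]@[np.cos(y),np.sin(y)])
for n in ("lip_tip",):print([(x["xy"],ray(S,x["xy"],.039)) for x in arm.pinpoint(S,n)[:1]])
b=S["pixels"][150:250,220:340,::-1]
cv2.imwrite("pics/k2.png",cv2.resize(b,None,fx=6,fy=6,interpolation=2))
```

```text
[ 0.57083186 -0.00919779  0.03388359] [ 2.32176001 -2.88324927  3.16392876] 0.024514742647167864 60.33708824892528
along rail 0.03030696595270731 across -0.00040260626816791215
[([301.8, 189.6], array([ 0.55064971, -0.10110529,  0.039     ]))]
```

View pics/k2.png

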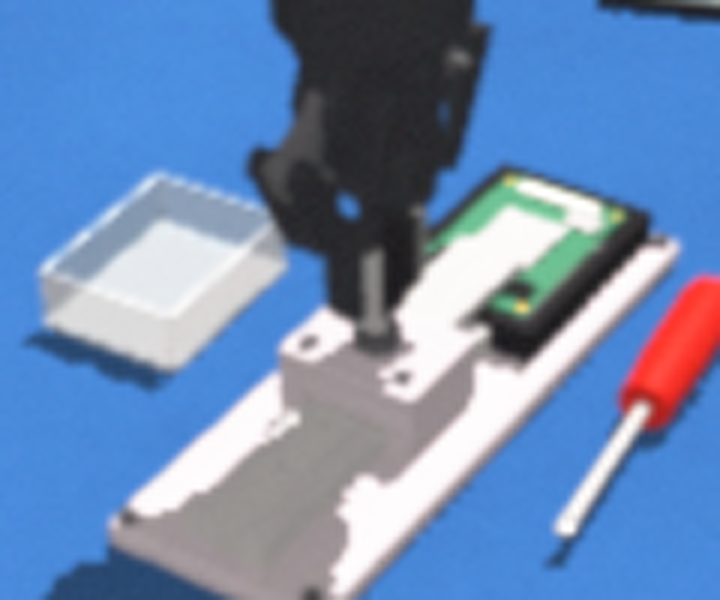

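The carriage has slid about 30 mm and its lip now covers the board's edge. I'll push the knob down.

Emit:
arm_command([
  {"xyz":[0,0,0.02],"turn":0,"fingers":-1},
  {"xyz":[0,0,0.04],"turn":0,"fingers":-1},
  {"xyz":[0,0,0.06],"turn":0,"fingers":-1},
  {"xyz":[0,0,0.06],"turn":0,"fingers":-1},
])

```text
time_s: 12.35
ee_pos: [0.5708, -0.0088, 0.0262]
ee_rot: [-180.0, 0.0, -12.5]
ft_force: [6.0, 0.5, -5.0]
gripper_width: 0.0243
grasp_force: 59.6
```

Emit:
arm_command([
  {"xyz":[0,0,0.015],"turn":0,"fingers":-1},
  {"xyz":[0,0,0.03],"turn":0,"fingers":-1},
  {"xyz":[0,0,0.035],"turn":0,"fingers":-1},
  {"xyz":[0,0,0.035],"turn":0,"fingers":-1},
])

```text
time_s: 12.75
ee_pos: [0.5709, -0.0088, 0.0224]
ee_rot: [-180.0, -0.0, -12.5]
ft_force: [5.1, 2.0, 1.1]
gripper_width: 0.024
grasp_force: 60.2
```

Emit:
arm_command([
  {"xyz":[0,0,0.01],"turn":0,"fingers":-1},
  {"xyz":[0,0,0.01],"turn":0,"fingers":-1},
])

```text
time_s: 12.95
ee_pos: [0.571, -0.0088, 0.0215]
ee_rot: [-180.0, -0.0, -12.5]
ft_force: [4.0, 1.7, 8.1]
gripper_width: 0.0249
grasp_force: 61.1
```

Emit:
arm_command([
  {"xyz":[0,0,0.01],"turn":0,"fingers":-1},
  {"xyz":[0,0,0.01],"turn":0,"fingers":-1},
])

```text
time_s: 13.15
ee_pos: [0.5713, -0.0089, 0.0213]
ee_rot: [-180.0, -0.1, -12.5]
ft_force: [0.1, 2.4, 26.5]
gripper_width: 0.0246
grasp_force: 62.9
```

The knob met a rigid stop at the original home height (reported z = 0.0213, 26 N) while still gripped. I'll hand in the job.

```bash
python3 -c "
from bench import arm
print(arm.job_done())"
```

```text
the job is handed in; nothing more can be done
None
```

I pressed the board down to its stop, slid the carriage 30 mm to the next hole and pushed the pin down to its home height; I handed the job in at about 13 s with the gripper still holding the knob, but no verdict came back.

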